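# Set the plasma expressor open on its catch

### The job

Make the plasma expressor ready for the next blood bag: swing its parked hold-open catch forward and over until it drops into its working place, push the sprung pressure plate back by its handle until the catch hooks behind the plate's stud, then ease the plate forward onto the catch and leave it held open. The catch lets go at a light touch: never let the plate snap forward, neither onto the catch nor off it. Leave the cup, dropper bottle, tape roll and haemostat around it where they are.

Things in the scene. Friction and masses are not known exactly. Their poses are not given: they have to be found in the camera images.
- expressor: plasma expressor (bench press for blood bags), fixed. Origin: centre of its underside, on the counter; x axis to its rear (the way the plate is drawn back), y to its left, z up. Grey base 260 (x) by 236 (y) by 38 mm high; clear front plate 170 mm wide at x = -95 mm, top at z = 223 mm; behind it the steel pressure plate, 150 mm wide, 165 high, hinged at its foot; catch on the left side, y = 99 mm.
- press_plate (a joint): angle of the sprung pressure plate about its foot, rad: 0 = upright, fully forward; grows as its top goes to the rear. The catch hooks the stud once the plate passes 0.475, then carries it at about 0.46; end stop at 0.60. At the handle the spring needs about 7 N at 0 and 13 N at 0.5; let go, it springs forward at 2 to 3 rad/s, which is never wanted: guide it below 1 rad/s (0.2 m/s at the handle).
- plate_hinge (a point): middle of the hinge line of the pressure plate (along the expressor's y), 50 mm above the counter, at x = -60 mm of the expressor.
- handle (a point): middle of the plate's handle: a level round bar with black sleeve along the expressor's y, 18 mm thick, 90 mm long between two 10 mm legs at y = +-55 mm; 265 mm above the counter when forward. It swings with the plate: 215 mm above and 15 mm behind the hinge when the plate is upright. Free from above; the plate's top edge is 40 mm below it.
- stud (a point): the stud that the catch hooks: an 8 mm steel pin sticking out of the left edge of the pressure plate along y, 120 mm from the hinge.
- catch (a joint): angle of the catch, rad: 0 = working place, on its own stop, tooth in the stud's way; about 1.36 = parked, leaning 20 degrees behind upright. A loose-hinged light lever; from upright (about 1.0) it falls to either side. The stud coming from the front lifts the tooth's ramp and the catch drops behind it. Raising its end 3 mm (3 to 4 N), or pressing the tail behind its pivot, fires it.
- catch_knob (a point): finger knob near the free end of the catch: 12 mm thick, 18 mm long along y, this point at its middle; 129 mm from the catch's pivot (at x = 100, y = 99, z = 92 mm of the expressor). Parked it stands about 210 mm above the counter, at x = 155 mm of the expressor; the 8 by 8 mm bar of the catch runs from its right (-y) end down to the pivot. Free behind.
- cup_mid (a point): clear plastic cup, 72 mm wide and 85 mm high, standing to the right of the expressor; its centre. To be left alone.
- dropper_mid (a point): small white dropper bottle, 34 mm wide and 65 mm high, standing to the left of the expressor; its centre. To be left alone.
- tape_mid (a point): roll of tape lying flat, 90 mm wide and 25 mm high, to the left; its centre. To be left alone.
- haemostat_mid (a point): steel haemostat, 135 mm long and 7 mm thick, lying behind the expressor; its joint. To be left alone.

How it is judged:
By the outcome, as a careful person would: the job done as asked, in the order asked, and still so for the second after the job is handed in, with the robot touching nothing.
It also fails if it takes over 48 s, if anything falls off the work surface, if the arm or the gripper's body presses on something with over 40 N, if the wrist force passes 120 N, or if a joint passes its speed limit or range.

### The arm

A 6-joint arm with a two-finger parallel gripper is mounted at the origin on the work surface. World frame = base frame: x ahead of the robot, y to its left, z up, the work surface at z = 0. Lengths are in m, angles in rad, forces in N, time in s.
With the tool pointing down it reaches from about 0.3 to 0.875 m from the base axis. Payload 6.4 kg.
Tool frame: the origin (TCP) lies at the very end of the fingers, on their centre line; the grasp point (between the pads) lies 19 mm behind it; z points along the fingers, y is the line along which they close (so a half turn about z gives the same grasp; the last joint's range is limited). The gripper opens to 88 mm and grips with 3 to 60 N. Pads are 18 mm wide; open, the fingers measure 123 mm over their backs; the gripper's body (75 mm by 187 mm) begins 45 mm behind the grasp point.
Start: joints at [-1.432, 0.181, 1.607, -0, 1.354, -0.206], TCP at [0.194, -0.541, 0.215] pointing down, gripper open.
Joint ranges: [-2.99, 2.99], [-0.89, 2.07], [0.3, 2.58], [-1.14, 4.28], [0, 2.63], [-3.12, 3.12]. Speed limits (rad/s): [2.57, 2.57, 3.01, 3.14, 3.14, 3.14].

### API

Orientations are given as a unit quaternion [w, x, y, z].
In Python, from workcell import r gives the robot as it stands. The module is installed in compiled form; this text tells all that it offers.
- The arm moves only by the tool play_rows, never from a script. Its arguments are lists of equal length, an entry for each row: "xyz": the shift along the world's x, y, z each as a share of 0.2 m, from -1 to 1, a list of three; "angular": the turn, a rotation vector about the world's x, y, z each as a share of 60 degrees, from -1 to 1, a list of three. A call has 1 to 12 rows; each row is the pose to reach, as a shift and turn from the pose commanded when the call began; what a row does not reach only later rows make up. A row lasts 1/10 s, in which the tool goes at most 50 mm and 8.59 degrees, less where a joint would pass 70% of its speed; a pose out of reach is approached as far as the arm can. A call with a number of a shift or a turn outside -1 to 1 is refused whole. A call with a gripper value outside its range is refused whole. "jaw" is the closure, from -1 (fully open) to 1 (shut), so that 0 is half open, set as the call begins (left out, the last holds). The fingers move at their own pace and stop on an object; "grip_force" is the grip in N (left out, the last holds). Time passes only in rows, so rows that repeat a pose let the fingers close. It gives the time, the measured TCP pose, the force, the opening and the grip force at its end, in the units of the state.
- r.get_obs(): the state, without advancing time (a new reading comes with each control period).
- r.capture(name): name is "scene" or "side" or "wrist"; returns the picture (384x512x3 uint8, red, green, blue); there is no depth.
- r.camera_info(name): a dict with "intrinsics" (3x3 intrinsics, pixels), "dist" ([k1, k2, p1, p2, k3] as OpenCV has them; the pictures are not rectified), "world_to_cam" (4x4, takes a point from world to camera coordinates); the wrist camera has in their place "T_tool_cam" (4x4, takes a point from camera to tool coordinates, whose origin is the TCP and whose axes are the flange's). Camera axes: x right, y down, z forward; pixel columns grow to the right and rows downward; lengths in m; the calibration is good to about 2 mm. A picture is of the moment at which its call begins: read the wrist's pose just before it. camera_info takes no time and is no camera call.
- r.job_done(): hands the job in; it is judged then, once.
The state is a dict: "time": time; "q": joint angles; "joint_velocities": joint speeds; "joint_efforts": joint torques, N m; "tool_pos": TCP position; "tool_rot": TCP orientation; "force": force on the tool from outside, world axes, zero at the start; "wrist_torque": the same for the moment, N m; "opening": finger opening in m; "gripper_force": force on a finger pad.
Only numpy, scipy, OpenCV 4.12 (cv2) and the standard library are available. Lean on these libraries where they do the work, as an engineer would, in place of code of your own. Each camera call takes 0.05 s, during which the arm holds its last target. There are 200 camera calls.

## Working session

There is one attempt and no reset: what is moved stays moved. The work goes in short steps, Python scripts to look and compute and a tool call to move; the robot and the scene stay as the last step left them, time stands still between calls to the robot, and variables do not carry over. Pictures are saved under pics/ and viewed, at most 10 in all, crops included, and the job is handed in when it is done.

Besides the shell and the picture viewer there is one more tool, called after ">>>" as a command line: name --argument value ..., lists and objects as JSON in quotes. play_rows: Moves the arm, as the interface text tells. Its arguments: {"type":"object","properties":{"xyz":{"type":"array","items":{"type":"array","items":{"type":"number","minimum":-1,"maximum":1}}},"angular":{"type":"array","items":{"type":"array","items":{"type":"number","minimum":-1,"maximum":1}}},"jaw":{"type":"number"},"grip_force":{"type":"number"}},"required":["xyz","angular"]}

```bash
mkdir -p pics; python3 - <<'E'
from workcell import r
import cv2,numpy as np
a=r.capture("scene");b=r.capture("side")
cv2.imwrite("pics/a.png",a[:,:,::-1]);cv2.imwrite("pics/b.png",b[:,:,::-1])
np.set_printoptions(precision=4,suppress=True)
for n in("scene","side","wrist"):
  c=r.camera_info(n);[print(n,k,v) for k,v in c.items()]
print(r.get_obs())
E
```

```text
scene intrinsics [[408.4329   0.     259.3713]
 [  0.     408.4329 184.8467]
 [  0.       0.       1.    ]]
scene dist [0.0127 0.     0.     0.     0.    ]
scene world_to_cam [[ 0.8662  0.4997 -0.0033 -0.4857]
 [ 0.3286 -0.5745 -0.7497 -0.0256]
 [-0.3765  0.6483 -0.6618  1.2079]
 [ 0.      0.      0.      1.    ]]
side intrinsics [[432.2213   0.     259.9859]
 [  0.     432.2213 189.273 ]
 [  0.       0.       1.    ]]
side dist [-0.0088  0.      0.      0.      0.    ]
side world_to_cam [[-0.9626 -0.2704 -0.0188  0.5424]
 [-0.1557  0.6082 -0.7784  0.2146]
 [ 0.2219 -0.7463 -0.6275  1.069 ]
 [ 0.      0.      0.      1.    ]]
wrist intrinsics [[319.3575   0.     260.0681]
 [  0.     319.3575 189.4659]
 [  0.       0.       1.    ]]
wrist dist [-0.0704  0.      0.      0.      0.    ]
wrist T_tool_cam [[ 0.0001 -0.9461 -0.3238  0.0844]
 [ 1.      0.0001  0.     -0.0003]
 [ 0.     -0.3238  0.9461 -0.1698]
 [ 0.      0.      0.      1.    ]]
{'time': 0.1, 'q': array([-1.4323,  0.1815,  1.6079, -0.    ,  1.3538, -0.2063]), 'joint_velocities': array([-0.0011, -0.0015, -0.0029,  0.0007, -0.0013, -0.0001]), 'joint_efforts': array([  0.0005, -43.4824, -34.2695,   0.0705,   0.0341,  -0.    ]), 'tool_pos': array([ 0.1943, -0.5406,  0.2139]), 'tool_rot': array([-0.0008,  0.9852,  0.1715,  0.    ]), 'force': array([-0.7384,  0.0036, -0.6754]), 'wrist_torque': array([-0.0022, -0.0328,  0.0129]), 'gripper_force': 0.0, 'opening': 0.08790947197194728}
```

View pics/a.png

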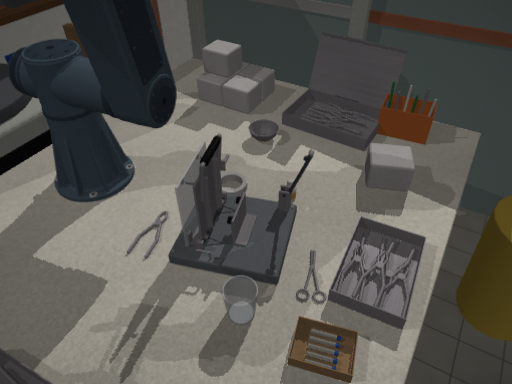

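View pics/b.png

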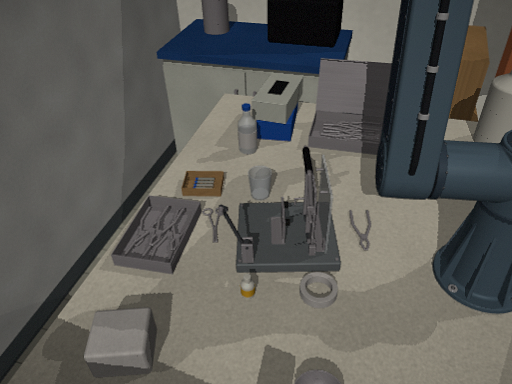

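```bash
python3 - <<'E'
import cv2,numpy as np
a=cv2.imread("pics/a.png");b=cv2.imread("pics/b.png")
A=cv2.resize(a[125:295,160:330],(600,600),interpolation=cv2.INTER_CUBIC)[:, :]
B=cv2.resize(b[140:310,200:370],(600,600),interpolation=cv2.INTER_CUBIC)
A=cv2.convertScaleAbs(A,alpha=1.6,beta=15);B=cv2.convertScaleAbs(B,alpha=1.6,beta=15)
for im,ox,oy in((A,160,125),(B,200,140)):
  for k in range(0,170,20):
    p=int(k*600/170)
    cv2.putText(im,str(ox+k),(p,10),0,.4,(0,255,255),1);cv2.putText(im,str(oy+k),(0,p+4),0,.4,(0,255,255),1)
    cv2.line(im,(p,0),(p,600),(0,160,160),1) if 0 else None
    for j in range(0,170,20): cv2.circle(im,(p,int(j*600/170)),1,(0,255,255),-1)
cv2.imwrite("pics/c.png",A);cv2.imwrite("pics/d.png",B)
E
```

```text
(no output)
```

View pics/c.png

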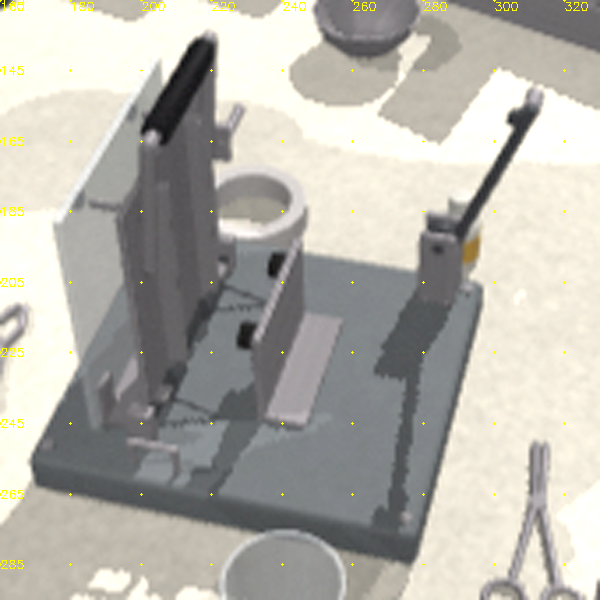

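View pics/d.png

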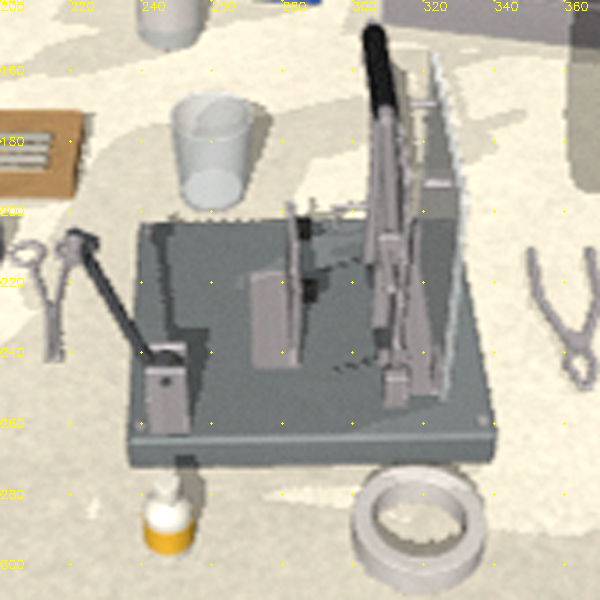

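The pictures show the expressor with its front toward the robot, the plate forward and the catch parked at the rear left. Key pixels: handle middle at scene (211,150) and side (308,160), knob at scene (309,156) and side (223,209). Next I fit the pose.

```bash
cat > h.py <<'E'
import numpy as np,cv2
from workcell import r
from scipy.optimize import least_squares
np.set_printoptions(precision=4,suppress=True)
C={n:r.camera_info(n) for n in("scene","side")}
def proj(n,P):
  c=C[n];W=np.array(c["world_to_cam"])
  return cv2.projectPoints(np.atleast_2d(P).astype(float),cv2.Rodrigues(W[:3,:3])[0],W[:3,3],np.array(c["intrinsics"]),np.array(c["dist"],float))[0][:,0]
def R(t): return np.array([[np.cos(t),-np.sin(t),0],[np.sin(t),np.cos(t),0],[0,0,1]])
def tri(ps,pd):
  return least_squares(lambda X:np.r_[proj("scene",X)[0]-ps,proj("side",X)[0]-pd],[.5,-.1,.1])
E
python3 - <<'E'
from h import *
h=.13;w=.118
S=[((-h,-w,.038),(169.9,255.4)),((-h,-w,0),(170.5,262.4)),((h,-w,.038),(277.9,276.6)),((h,-w,0),(278.4,284.3)),((h,w,.038),(296.9,205.5)),((-.045,0,.265),(211.3,149.9)),((.155,.099,.21),(308.8,155.6))]
D=[((-h,w,.038),(340.3,263.3)),((-h,w,0),(340,270.9)),((h,w,.038),(236.8,264.7)),((h,w,0),(237.1,272.3)),((h,-w,.038),(239.7,203.5)),((-.045,0,.265),(307.7,160.4)),((.155,.099,.21),(223.2,208.6))]
def T(v,L): return np.array([R(v[2])@np.array(p)+[v[0],v[1],0] for p in np.array([l[0] for l in L])])
f=lambda v:np.r_[(proj("scene",T(v,S))-[l[1] for l in S]).ravel(),(proj("side",T(v,D))-[l[1] for l in D]).ravel()]
s=least_squares(f,[.55,-.1,0],loss='soft_l1');print(s.x);print(f(s.x).reshape(-1,2))
v=s.x
for n,a,b in(("handle",(211.3,149.9),(307.7,160.4)),("knob",(308.8,155.6),(223.2,208.6))):
  t=tri(a,b);print(n,t.x,R(v[2]).T@(t.x-[v[0],v[1],0]),t.fun)
for p in [(-.045,0,.265),(.155,.099,.21),(.1,.099,.092)]: print(R(v[2])@np.array(p)+[v[0],v[1],0])
E
```

```text
[0.4906 0.0043 0.2934]
[[-3.1074 -0.1124]
 [-1.2425  3.1566]
 [ 0.2274 -0.1118]
 [-0.7283  2.3829]
 [-1.1737 -2.2903]
 [-1.0992  0.5824]
 [ 0.5999  0.7074]
 [ 1.4634  0.0837]
 [ 0.2431  2.6408]
 [-1.0323  1.6161]
 [-0.5118  4.1187]
 [-1.9556 -0.0605]
 [-0.9957  0.3148]
 [-2.5788  0.2054]]
handle [ 0.4471 -0.0071  0.2661] [-0.0449  0.0017  0.2661] [-0.8505 -0.2916 -0.933   0.3574]
knob [0.6065 0.1435 0.211 ] [0.1512 0.0998 0.211 ] [-0.9607 -0.0699 -0.9409  0.0706]
[ 0.4475 -0.0088  0.265 ]
[0.6104 0.1439 0.21  ]
[0.5577 0.128  0.092 ]
```

>>> play_rows --xyz '[[0,0,0.25],[0,0,0.5],[0.05,0.1,0.75],[0.18,0.3,0.75],[0.3,0.5,0.75],[0.42,0.7,0.75],[0.54,0.9,0.75],[0.6,1,0.75]]' --angular '[[0,0,0],[0,0,0],[0,0,0],[0,0,0],[0,0,0],[0,0,0],[0,0,0],[0,0,0]]' --jaw 1 --grip_force 20

```text
time: 0.9
tool_pos: [0.3156, -0.3382, 0.3647]
tool_rot: [-0.0, 0.985, 0.173, 0.0]
force: [0.6, -0.6, -0.3]
opening: 0.0258
gripper_force: 0.0
```

>>> play_rows --xyz '[[0.16,0.2,0],[0.32,0.4,0],[0.48,0.6,0],[0.64,0.8,0],[0.8,1,0]]' --angular '[[0,0,0],[0,0,0],[0,0,0],[0,0,0],[0,0,0]]'

```text
time: 1.4
tool_pos: [0.4713, -0.144, 0.3645]
tool_rot: [0.0, 0.985, 0.171, -0.0]
force: [-0.1, -0.7, -0.8]
opening: 0.0004
gripper_force: 0.0
```

>>> play_rows --xyz '[[0.16,0.2,0],[0.32,0.4,0],[0.48,0.6,0],[0.64,0.8,0],[0.8,1,0],[0.8,1,0]]' --angular '[[0,0,0],[0,0,0],[0,0,0],[0,0,0],[0,0,0],[0,0,0]]'

```text
time: 2.0
tool_pos: [0.632, 0.0586, 0.3625]
tool_rot: [-0.001, 0.985, 0.174, -0.001]
force: [-0.1, -0.3, -0.6]
opening: 0.0003
gripper_force: 0.0
```

>>> play_rows --xyz '[[0.05,0.25,0],[0.11,0.49,0],[0.11,0.49,-0.2],[0.11,0.49,-0.4],[0.11,0.49,-0.6],[0.11,0.49,-0.75],[0.11,0.49,-0.83],[0.11,0.49,-0.83]]' --angular '[[0,0,0],[0,0,0],[0,0,0],[0,0,0],[0,0,0],[0,0,0],[0,0,0],[0,0,0]]'

```text
time: 2.8
tool_pos: [0.6508, 0.1514, 0.1958]
tool_rot: [-0.0, 0.985, 0.171, -0.003]
force: [-0.6, -0.2, -0.7]
opening: 0.0005
gripper_force: 0.0
```

```bash
python3 - <<'E'
from h import *
o=r.get_obs();P=o["tool_pos"]; print(P,o["force"],R(.2934).T@(P-[.4906,.0043,0]))
b=r.capture("side");a=r.capture("scene")
f=lambda i:cv2.convertScaleAbs(cv2.resize(i[:,:,::-1],(400,400),interpolation=cv2.INTER_CUBIC),alpha=1.6,beta=15)
cv2.imwrite("pics/e.png",np.hstack([f(a[110:280,170:340]),f(b[140:310,180:350])]))
E
```

```text
[0.6508 0.1514 0.1958] [-0.5951 -0.1644 -0.6504] [0.1959 0.0945 0.1958]
```

View pics/e.png

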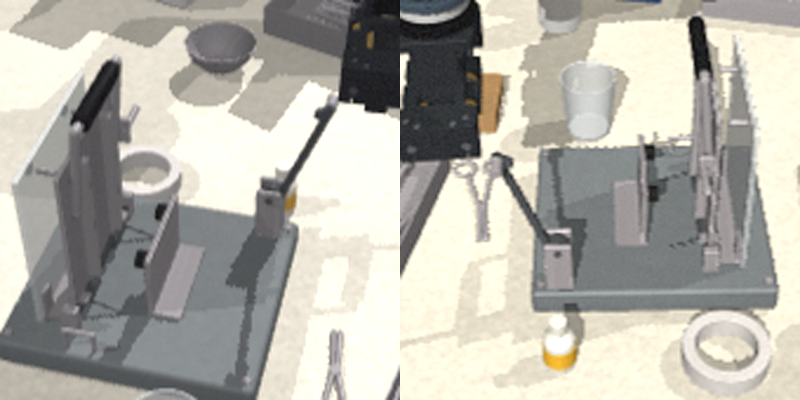

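```bash
python3 - <<'E'
from h import *
P=r.get_obs()["tool_pos"]
for n in C: print(n,proj(n,P),proj(n,P+[0,0,.064]))
b=r.capture("side");a=r.capture("scene")
f=lambda i:cv2.convertScaleAbs(cv2.resize(i[:,:,::-1],(400,400),interpolation=cv2.INTER_CUBIC),alpha=1.6,beta=15)
cv2.imwrite("pics/f.png",np.hstack([f(a[60:260,230:430]),f(b[80:280,90:290])]))
E
```

```text
scene [[327.7501 163.6448]] [[330.9343 140.4857]]
side [[201.8734 211.1881]] [[198.8207 189.1072]]
```

View pics/f.png

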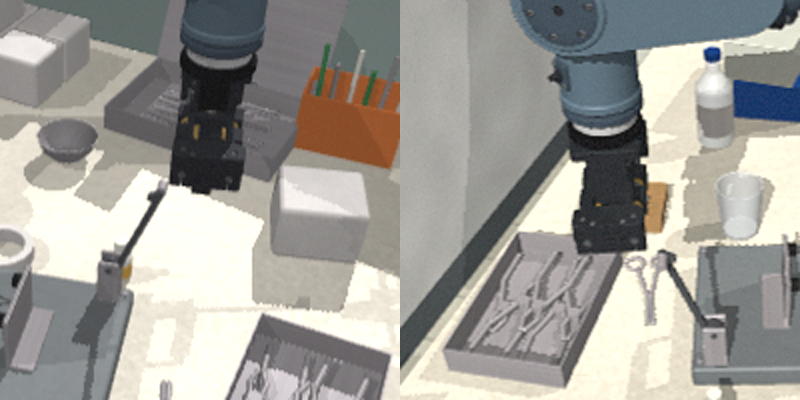

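```bash
python3 - <<'E'
from h import *
b=r.capture("side");a=r.capture("scene")
f=lambda i:cv2.convertScaleAbs(cv2.resize(i[:,:,::-1],(400,400),interpolation=cv2.INTER_NEAREST),alpha=1.3,beta=25)
cv2.imwrite("pics/g.png",np.hstack([f(a[115:185,290:360]),f(b[155:225,165:235])]))
E
```

```text
(no output)
```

View pics/g.png

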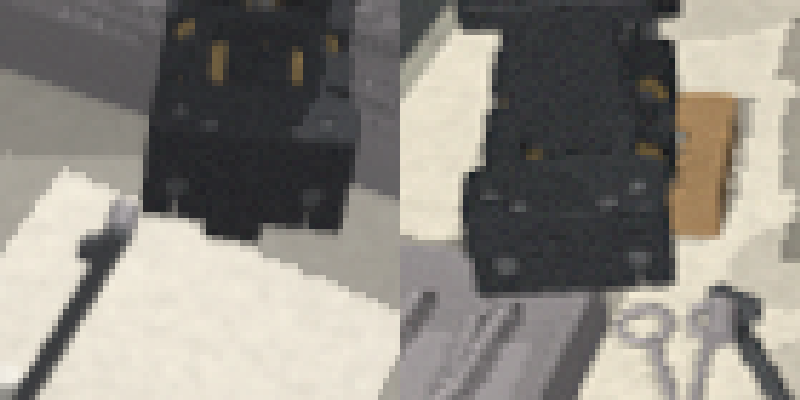

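The fingers are hidden behind the gripper body in both views, and their place agrees with the calibration. Pushing the knob forward now.

>>> play_rows --xyz '[[-0.05,-0.01,0],[-0.1,-0.02,0],[-0.15,-0.035,0],[-0.2,-0.05,0],[-0.24,-0.06,0],[-0.28,-0.075,0],[-0.32,-0.085,0]]' --angular '[[0,0,0],[0,0,0],[0,0,0],[0,0,0],[0,0,0],[0,0,0],[0,0,0]]'

```text
time: 3.8
tool_pos: [0.5879, 0.1347, 0.1988]
tool_rot: [0.0, 0.985, 0.171, 0.0]
force: [-0.3, -0.5, 0.2]
opening: 0.0002
gripper_force: 0.0
```

>>> play_rows --xyz '[[-0.04,-0.012,0],[-0.08,-0.024,0],[-0.12,-0.036,0],[-0.16,-0.048,0],[-0.2,-0.06,0],[-0.24,-0.072,0],[-0.28,-0.084,0],[-0.28,-0.084,0],[-0.28,-0.084,0]]' --angular '[[0,0,0],[0,0,0],[0,0,0],[0,0,0],[0,0,0],[0,0,0],[0,0,0],[0,0,0],[0,0,0]]'

```text
time: 4.7
tool_pos: [0.5326, 0.1182, 0.1989]
tool_rot: [0.0, 0.985, 0.171, 0.0]
force: [0.7, 0.0, -0.1]
opening: 0.0009
gripper_force: 0.0
```

```bash
python3 - <<'E'
from h import *
o=r.get_obs();P=o["tool_pos"]; print(P,o["force"],R(.2934).T@(P-[.4906,.0043,0]))
b=r.capture("side");a=r.capture("scene")
f=lambda i:cv2.convertScaleAbs(cv2.resize(i[:,:,::-1],(400,400),interpolation=cv2.INTER_CUBIC),alpha=1.6,beta=15)
cv2.imwrite("pics/i.png",np.hstack([f(a[125:295,160:330]),f(b[140:310,200:370])]))
E
```

```text
[0.5326 0.1182 0.1989] [ 0.7454  0.0221 -0.0956] [0.0732 0.0969 0.1989]
```

View pics/i.png

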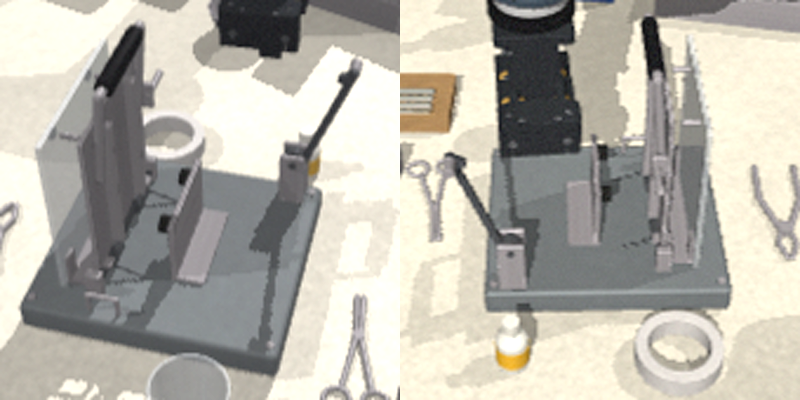

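```bash
python3 - <<'E'
from h import *
o=r.get_obs();P=o["tool_pos"];q=o["tool_rot"]
from scipy.spatial.transform import Rotation as Ro
M=Ro.from_quat(np.r_[q[1:],q[0]]).as_matrix();print(M)
for n in C:
  print(n,"tip",proj(n,P),"bodybottom corners",proj(n,[P+M@np.array([sx*.0375,sy*.0935,-.064]) for sx in(-1,1) for sy in(-1,1)]).round(0).tolist(),proj(n,[P+M@np.array([sx*.0935,sy*.0375,-.064]) for sx in(-1,1) for sy in(-1,1)]).round(0).tolist())
c=r.camera_info("wrist");T=np.array(c["T_tool_cam"])
X=np.array([[.447,-.0075,.265],[.6085,.1437,.21],[.5577,.128,.092]])
Xt=(X-P)@M; Xc=(Xt-T[:3,3])@T[:3,:3]
print(cv2.projectPoints(Xc,np.zeros(3),np.zeros(3),c["intrinsics"],np.array(c["dist"]))[0][:,0],Xc)
w=r.capture("wrist");s=r.capture("scene")
cv2.imwrite("pics/w.png",cv2.convertScaleAbs(np.hstack([cv2.resize(w[:,:,::-1],(400,300)),cv2.resize(s[60:240,180:420,::-1],(400,300))]),alpha=1.5,beta=20))
E
```

```text
[[ 0.9411  0.338   0.0004]
 [ 0.338  -0.9411  0.    ]
 [ 0.0004  0.0001 -1.    ]]
scene tip [[274.0741 155.8798]] bodybottom corners [[265.0, 110.0], [250.0, 156.0], [296.0, 113.0], [286.0, 160.0]] [[237.0, 120.0], [230.0, 138.0], [318.0, 128.0], [315.0, 147.0]]
side tip [[257.2428 210.9331]] bodybottom corners [[278.0, 217.0], [270.0, 163.0], [241.0, 219.0], [238.0, 165.0]] [[302.0, 197.0], [297.0, 176.0], [213.0, 203.0], [213.0, 181.0]]
[[417.8533 476.2501]
 [264.1327  91.075 ]
 [259.5405 149.7262]] [[ 0.0896  0.1629  0.1653]
 [ 0.0019 -0.047   0.1516]
 [-0.0005 -0.0349  0.2805]]
```

View pics/w.png

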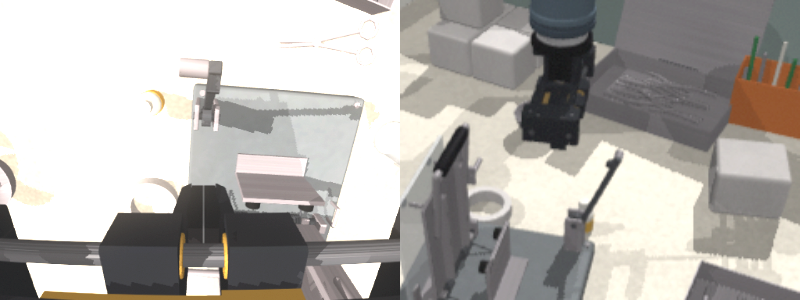

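The catch did not move. Both outer views and the wrist view put the gripper about 28 mm higher than the reported height, so the fingers passed over the knob. I measure the bias from the base corners in the wrist picture.

```bash
cat >> h.py <<'E'
from scipy.spatial.transform import Rotation as Ro
O=np.array([.4906,.0043,0]);Y=.2934
def ew(p): return np.atleast_2d(p)@R(Y).T+O
def we(p): return (np.atleast_2d(p)-O)@R(Y)
def wproj(X,d=np.zeros(3),rv=np.zeros(3),o=None):
  o=o or r.get_obs();P=o["tool_pos"]+d;q=o["tool_rot"];M=Ro.from_rotvec(rv).as_matrix()@Ro.from_quat(np.r_[q[1:],q[0]]).as_matrix()
  c=r.camera_info("wrist");T=np.array(c["T_tool_cam"]);Xc=((np.atleast_2d(X)-P)@M-T[:3,3])@T[:3,:3]
  return cv2.projectPoints(Xc,np.zeros(3),np.zeros(3),c["intrinsics"],np.array(c["dist"]))[0][:,0]
E
python3 - <<'E'
from h import *
o=r.get_obs();w=r.capture("wrist");g=cv2.cvtColor(w,cv2.COLOR_RGB2GRAY)
g0=np.array([[247,113],[463,124]],np.float32)
c=cv2.cornerSubPix(g,g0.copy().reshape(-1,1,2),(7,7),(-1,-1),(3,50,.01))[:,0];print(c)
X=ew([[.13,.118,.038],[.13,-.118,.038],[.155,.099,.21],[.1,.099,.092]])
print("expect",wproj(X,o=o))
px=np.array([c[0],c[1],[266,92],[263,147]]);px[2]=[258,88]
W=np.array([1,1,.5,.3])[:,None]
s=least_squares(lambda d:((wproj(X,d,o=o)-px)*W).ravel(),np.zeros(3));print("bias",s.x,(wproj(X,s.x,o=o)-px).round(1).tolist())
s=least_squares(lambda d:np.r_[((wproj(X,d[:3],d[3:],o=o)-px)*W).ravel(),d[3:]*100],np.zeros(6));print("bias6",s.x,s.cost)
# scene/side: dark-object lower silhouette difference not used
print(o["q"],o["tool_pos"])
E
```

```text
[[247.     113.    ]
 [465.8043 127.2551]]
expect [[242.4179 108.6924]
 [466.4564 122.9683]
 [265.1453  87.1514]
 [259.5945 149.719 ]]
bias [0.0025 0.0015 0.0016] [[-3.9, -1.6], [-0.2, -1.8], [8.3, 5.2], [-2.7, 5.5]]
bias6 [ 0.002  -0.0013  0.0093  0.0313 -0.0067  0.0015] 9.146966505609978
[0.0009 0.1307 1.6975 0.     1.3132 1.2269] [0.5328 0.1183 0.1987]
```

The wrist view shows the closed fingertips ending about 25 mm short of the stated TCP, which explains the miss and agrees with the scene view. I back off over the knob, come down 25 mm lower, and push again.

>>> play_rows --xyz '[[0,0,0.2],[0,0,0.4],[0.15,0.05,0.4],[0.3,0.1,0.4],[0.45,0.16,0.4],[0.6,0.22,0.4],[0.6,0.22,0.4],[0.6,0.22,0.2],[0.6,0.22,0],[0.6,0.22,-0.12],[0.6,0.22,-0.12]]' --angular '[[0,0,0],[0,0,0],[0,0,0],[0,0,0],[0,0,0],[0,0,0],[0,0,0],[0,0,0],[0,0,0],[0,0,0],[0,0,0]]'

```text
time: 6.05
tool_pos: [0.6489, 0.1618, 0.1698]
tool_rot: [-0.0, 0.985, 0.172, -0.005]
force: [0.7, 0.1, -0.3]
opening: 0.0005
gripper_force: 0.0
```

```bash
python3 - <<'E'
from h import *
o=r.get_obs();P=o["tool_pos"]; print(P,o["force"],we(P))
a=r.capture("scene");b=r.capture("side");np.savez("before.npz",a=a,b=b)
for n,i in(("scene",a),("side",b)):
  u,v=proj(n,P)[0];u=int(u);print(n,u,v)
  for du in(-12,-6,0,6,12): print(du,i[int(v)-30:int(v)+6,u+du].sum(1).tolist())
E
```

```text
[0.6489 0.1618 0.1698] [ 0.6608  0.1359 -0.2515] [[0.1971 0.105  0.1698]]
scene 326 170.9016438428035
-12 [254, 251, 290, 303, 304, 299, 304, 303, 277, 246, 311, 240, 124, 121, 133, 98, 53, 36, 38, 35, 35, 277, 439, 480, 476, 476, 470, 470, 467, 471, 473, 470, 467, 473, 471, 472]
-6 [64, 55, 51, 71, 97, 70, 49, 54, 49, 42, 34, 35, 34, 35, 40, 74, 78, 82, 58, 48, 42, 36, 324, 453, 479, 472, 462, 461, 468, 471, 471, 466, 465, 472, 467, 467]
0 [61, 49, 47, 50, 52, 48, 57, 71, 60, 48, 38, 41, 39, 39, 38, 36, 38, 28, 38, 39, 35, 38, 36, 42, 111, 397, 465, 463, 460, 465, 467, 473, 476, 473, 469, 459]
6 [47, 54, 49, 57, 45, 46, 50, 53, 55, 47, 37, 34, 30, 40, 27, 35, 32, 35, 35, 38, 38, 38, 38, 41, 83, 297, 441, 469, 464, 464, 465, 470, 469, 471, 470, 465]
12 [33, 46, 45, 45, 48, 47, 55, 42, 55, 61, 40, 37, 41, 33, 44, 36, 40, 34, 33, 36, 47, 35, 42, 31, 321, 447, 470, 471, 468, 470, 474, 473, 471, 468, 465, 463]
side 203 224.27202147850474
-12 [71, 66, 61, 70, 77, 74, 81, 70, 66, 70, 64, 67, 67, 90, 66, 64, 67, 66, 62, 62, 69, 68, 69, 69, 67, 76, 116, 170, 144, 154, 154, 152, 156, 154, 151, 146]
-6 [70, 77, 69, 73, 82, 79, 71, 76, 70, 73, 83, 71, 69, 72, 63, 64, 70, 70, 69, 60, 65, 65, 74, 67, 58, 104, 257, 380, 424, 474, 467, 460, 465, 455, 453, 453]
0 [71, 69, 79, 77, 81, 72, 80, 71, 76, 77, 72, 96, 88, 67, 65, 57, 72, 68, 67, 53, 71, 69, 65, 77, 47, 229, 465, 467, 469, 464, 461, 457, 460, 453, 459, 464]
6 [101, 144, 106, 85, 83, 81, 74, 70, 72, 75, 82, 77, 84, 64, 67, 69, 77, 60, 53, 80, 121, 84, 59, 52, 91, 242, 375, 367, 407, 431, 434, 436, 458, 455, 461, 463]
12 [248, 264, 345, 427, 467, 456, 452, 446, 446, 451, 446, 457, 450, 436, 409, 386, 329, 343, 362, 357, 429, 468, 457, 446, 441, 428, 427, 415, 355, 353, 357, 318, 281, 305, 302, 286]
```

>>> play_rows --xyz '[[-0.05,-0.015,0],[-0.1,-0.03,0],[-0.15,-0.045,0],[-0.2,-0.06,0],[-0.24,-0.075,0],[-0.28,-0.085,0],[-0.32,-0.1,0]]' --angular '[[0,0,0],[0,0,0],[0,0,0],[0,0,0],[0,0,0],[0,0,0],[0,0,0]]'

```text
time: 6.85
tool_pos: [0.5879, 0.1421, 0.1748]
tool_rot: [-0.0, 0.985, 0.172, 0.0]
force: [0.4, 0.3, -0.5]
opening: 0.0003
gripper_force: 0.0
```

```bash
python3 - <<'E'
from h import *
o=r.get_obs();P=o["tool_pos"]; print(P,o["force"],we(P))
a=r.capture("scene").astype(int).sum(2);a0=np.load("before.npz")["a"].astype(int).sum(2)
# predicted knob at parked, and at mid angles
for be in(25,10,0,-10): 
  e=[.1+.129*np.sin(np.radians(be)),.099,.092+.129*np.cos(np.radians(be))];print(be,proj("scene",ew([e]))[0])
# bar pixels at parked: darkness along bar
for t in(.4,.6,.8,.95):
  k=proj("scene",ew([[.1+t*.055,.099,.092+t*.118]]))[0].astype(int);print(t,k,a0[k[1]-1:k[1]+2,k[0]-2:k[0]+3].min(),a[k[1]-1:k[1]+2,k[0]-2:k[0]+3].min())
E
```

```text
[0.5879 0.1421 0.1748] [ 0.4033  0.2901 -0.548 ] [[0.133  0.1037 0.1748]]
25 [309.1535 156.6455]
10 [295.4906 151.1961]
0 [285.8539 149.1949]
-10 [276.23   148.5856]
0.4 [293 177] 339 94
0.6 [298 170] 119 453
0.8 [303 163] 82 462
0.95 [308 158] 76 36
```

The lever is moving now. I carry on over the top.

>>> play_rows --xyz '[[-0.04,-0.012,0],[-0.08,-0.024,0],[-0.12,-0.036,0],[-0.16,-0.048,0],[-0.2,-0.06,0],[-0.24,-0.072,0],[-0.28,-0.084,0],[-0.32,-0.096,0],[-0.32,-0.096,0.1],[-0.32,-0.096,0.3],[-0.32,-0.096,0.5],[-0.32,-0.096,0.7]]' --angular '[[0,0,0],[0,0,0],[0,0,0],[0,0,0],[0,0,0],[0,0,0],[0,0,0],[0,0,0],[0,0,0],[0,0,0],[0,0,0],[0,0,0]]'

```text
time: 8.1
tool_pos: [0.5239, 0.1229, 0.3162]
tool_rot: [-0.0, 0.985, 0.172, -0.0]
force: [0.7, -0.2, -0.1]
opening: 0.0002
gripper_force: 0.0
```

```bash
python3 - <<'E'
from h import *
o=r.get_obs();P=o["tool_pos"]; print(P,o["force"],we(P))
a=r.capture("scene");b=r.capture("side");z=np.load("before.npz")
for n,i,i0 in(("scene",a,z["a"]),("side",b,z["b"])):
  for nm,t0,t1 in(("parked",(.155,.118+.092),0),("work",(-.003,.170),0)):
    for t in(.5,.7,.9,1):
      e=[.1+t*(t0[0]-.1),.099,.092+t*(t0[1]-.092)];k=proj(n,ew([e]))[0].round().astype(int)
      f=lambda m:int(m[k[1]-1:k[1]+2,k[0]-1:k[0]+2].astype(int).sum(2).min())
      print(n,nm,t,k,f(i0),f(i))
E
```

```text
[0.5239 0.1229 0.3162] [ 0.6814 -0.1599 -0.0655] [[0.0662 0.1039 0.3162]]
scene parked 0.5 [296 174] 245 448
scene parked 0.7 [301 167] 88 443
scene parked 0.9 [307 160] 76 458
scene parked 1 [309 156] 80 457
scene work 0.5 [264 176] 467 71
scene work 0.7 [256 170] 461 80
scene work 0.9 [247 164] 413 79
scene work 1 [243 161] 392 75
side parked 0.5 [234 228] 83 360
side parked 0.7 [229 220] 111 359
side parked 0.9 [223 213] 46 285
side parked 1 [221 209] 194 302
side work 0.5 [269 233] 193 146
side work 0.7 [277 228] 259 112
side work 0.9 [286 223] 39 58
side work 1 [291 220] 110 190
```

The catch now lies in its working place: the parked pixels have cleared and the working-line pixels are dark. On to the handle, with a quarter turn on the way.

>>> play_rows --xyz '[[0,0,0.12],[-0.05,-0.1,0.12],[-0.12,-0.2,0.12],[-0.2,-0.3,0.12],[-0.27,-0.42,0.12],[-0.33,-0.55,0.12],[-0.38,-0.65,0.12],[-0.38,-0.65,0.12]]' --angular '[[0,0,0.14],[0,0,0.28],[0,0,0.42],[0,0,0.56],[0,0,0.7],[0,0,0.84],[0,0,0.98],[0,0,1]]' --jaw -0.1

```text
time: 9.0
tool_pos: [0.4474, -0.0085, 0.338]
tool_rot: [-0.0, 0.767, 0.641, -0.0]
force: [-0.5, 0.5, -0.0]
opening: 0.0487
gripper_force: 0.0
```

>>> play_rows --xyz '[[0,0,0],[0,0,0],[0,0,0],[0,0,0],[0,0,0]]' --angular '[[0,0,0.14],[0,0,0.28],[0,0,0.42],[0,0,0.45],[0,0,0.45]]'

```text
time: 9.5
tool_pos: [0.4485, -0.0062, 0.3381]
tool_rot: [-0.0, 0.597, 0.802, 0.0]
force: [0.1, -0.1, -0.3]
opening: 0.048
gripper_force: 0.0
```

```bash
python3 - <<'E'
from h import *
o=r.get_obs();P=o["tool_pos"]; q=o["tool_rot"];M=Ro.from_quat(np.r_[q[1:],q[0]]).as_matrix()
print(P,o["force"],we(P),o["opening"],np.degrees(np.arctan2(M[1,1],M[0,1])))
a=r.capture("scene");b=r.capture("side");w=r.capture("wrist")
f=lambda i:cv2.convertScaleAbs(cv2.resize(i[:,:,::-1],(400,300),interpolation=cv2.INTER_CUBIC),alpha=1.5,beta=20)
def crop(n,i):
  u,v=proj(n,P)[0].astype(int); print(n,(u,v),"crop",u-60,v-45); i=i.copy();i[v,u]=[255,0,0];return f(i[v-45:v+45,u-60:u+60])
A=np.hstack([crop("scene",a),crop("side",b)])
print("handle in wrist",wproj(ew([[-.045,.045,.265],[-.045,-.045,.265]]),o=o)*400/512)
cv2.imwrite("pics/k.png",np.vstack([A,np.hstack([f(w),f(a[100:250,180:380])])]))
E
```

```text
[ 0.4485 -0.0062  0.3381] [ 0.1153 -0.0831 -0.2669] [[-0.0433  0.0021  0.3381]] 0.047957663757337426 16.654359041963165
scene (np.int64(208), np.int64(120)) crop 148 75
side (np.int64(307), np.int64(134)) crop 247 89
handle in wrist [[201.6311 108.3038]
 [202.016  190.3173]]
```

View pics/k.png

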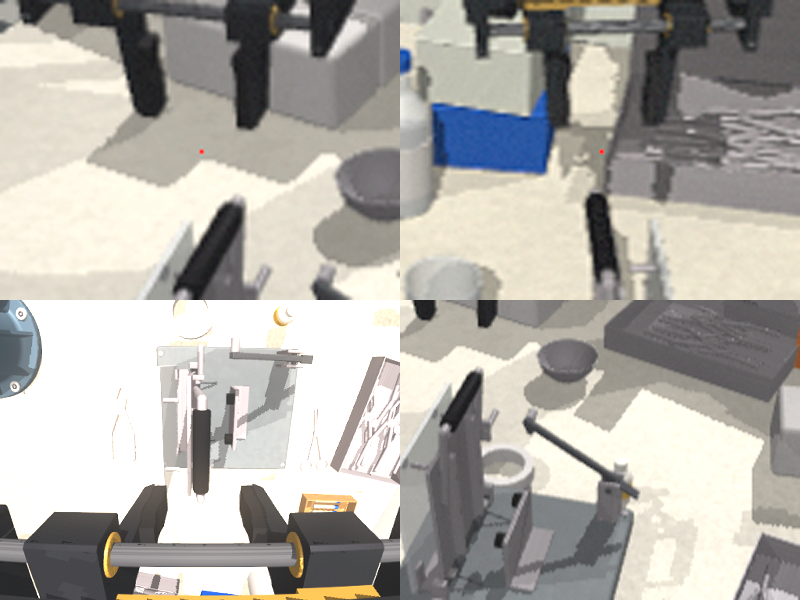

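The wrist view shows the handle on the predicted line, centred between the fingers, and the tips about 25 mm short of the marked TCP. The catch lies in its working place, knob at about (530,423) in the lower-right panel. I go down over the handle.

>>> play_rows --xyz '[[0,0,-0.15],[0,0,-0.3],[0,0,-0.4],[0,0,-0.48],[0,0,-0.54],[0,0,-0.57],[0,0,-0.57]]' --angular '[[0,0,0],[0,0,0],[0,0,0],[0,0,0],[0,0,0],[0,0,0],[0,0,0]]'

```text
time: 10.35
tool_pos: [0.4483, -0.0068, 0.2242]
tool_rot: [-0.001, 0.597, 0.802, -0.0]
force: [0.3, -0.3, 0.3]
opening: 0.0482
gripper_force: 0.0
```

>>> play_rows --xyz '[[0,0,0],[0,0,0],[0,0,0]]' --angular '[[0,0,0],[0,0,0],[0,0,0]]' --jaw 0.4

```text
time: 10.65
tool_pos: [0.449, -0.0071, 0.2255]
tool_rot: [0.001, 0.597, 0.803, 0.0]
force: [-0.0, -0.2, 0.2]
opening: 0.0274
gripper_force: 0.0
```

>>> play_rows --xyz '[[0,0,0],[0,0,0],[0,0,0],[0,0,0]]' --angular '[[0,0,0],[0,0,0],[0,0,0],[0,0,0]]' --jaw 1 --grip_force 8

```text
time: 11.05
tool_pos: [0.4476, -0.0074, 0.2251]
tool_rot: [-0.001, 0.597, 0.803, -0.001]
force: [-7.0, -1.6, 5.1]
opening: 0.0177
gripper_force: 8.0
```

The grip holds the 18 mm bar and feels the 7 N spring. I push the plate back along its arc at about 0.5 rad/s.

>>> play_rows --xyz '[[0.025,0.008,-0.002],[0.051,0.015,-0.005],[0.102,0.031,-0.013],[0.153,0.046,-0.024],[0.203,0.061,-0.037],[0.252,0.076,-0.052],[0.301,0.091,-0.07],[0.348,0.105,-0.091],[0.395,0.119,-0.114],[0.395,0.119,-0.114]]' --angular '[[0,0,0],[0,0,0],[0,0,0],[0,0,0],[0,0,0],[0,0,0],[0,0,0],[0,0,0],[0,0,0],[0,0,0]]'

```text
time: 12.05
tool_pos: [0.5271, 0.0158, 0.2021]
tool_rot: [-0.0, 0.597, 0.803, -0.002]
force: [-7.4, -4.7, 6.8]
opening: 0.0174
gripper_force: 8.0
```

>>> play_rows --xyz '[[0.023,0.007,-0.013],[0.046,0.014,-0.026],[0.068,0.02,-0.04],[0.09,0.027,-0.054],[0.105,0.031,-0.064],[0.115,0.035,-0.072],[0.115,0.035,-0.072],[0.115,0.035,-0.072],[0.115,0.035,-0.072]]' --angular '[[0,0,0],[0,0,0],[0,0,0],[0,0,0],[0,0,0],[0,0,0],[0,0,0],[0,0,0],[0,0,0]]'

```text
time: 12.95
tool_pos: [0.5493, 0.0224, 0.1882]
tool_rot: [-0.0, 0.597, 0.802, -0.002]
force: [-8.4, -5.7, 7.1]
opening: 0.0175
gripper_force: 8.0
```

```bash
python3 - <<'E'
from h import *
o=r.get_obs();print(o["tool_pos"],o["force"],we(o["tool_pos"]),o["opening"])
a=r.capture("scene")
for n,i in(("scene",a),):
    for t in(.5,.7,.9,1):
      e=[.1+t*(-.103),.099,.092+t*.078];k=proj(n,ew([e]))[0].round().astype(int)
      print(n,t,k,i[k[1]-6:k[1]+7,k[0]].astype(int).sum(1).tolist())
E
```

```text
[0.5493 0.0224 0.1882] [-8.3806 -5.6693  7.0599] [[0.0615 0.0004 0.1882]] 0.017522586764327452
scene 0.5 [264 176] [21, 30, 32, 26, 38, 43, 41, 111, 132, 208, 413, 480, 473]
scene 0.7 [256 170] [47, 38, 31, 30, 32, 44, 30, 29, 31, 40, 29, 39, 46]
scene 0.9 [247 164] [35, 66, 157, 139, 122, 108, 81, 175, 238, 214, 192, 201, 208]
scene 1 [243 161] [42, 41, 39, 117, 143, 123, 98, 86, 89, 85, 198, 291, 395]
```

>>> play_rows --xyz '[[-0.006,-0.002,0.004],[-0.013,-0.004,0.009],[-0.02,-0.006,0.013],[-0.026,-0.008,0.018],[-0.033,-0.01,0.022],[-0.039,-0.012,0.026],[-0.046,-0.014,0.031],[-0.052,-0.016,0.035],[-0.052,-0.016,0.035]]' --angular '[[0,0,0],[0,0,0],[0,0,0],[0,0,0],[0,0,0],[0,0,0],[0,0,0],[0,0,0],[0,0,0]]'

```text
time: 13.9
tool_pos: [0.5385, 0.0194, 0.1949]
tool_rot: [-0.001, 0.597, 0.802, -0.002]
force: [-9.7, -3.9, 6.2]
opening: 0.0175
gripper_force: 8.0
```

>>> play_rows --xyz '[[-0.002,-0.001,0.001],[-0.005,-0.001,0.003],[-0.007,-0.002,0.004],[-0.009,-0.003,0.005],[-0.009,-0.003,0.005]]' --angular '[[0,0,0],[0,0,0],[0,0,0],[0,0,0],[0,0,0]]'

```text
time: 14.4
tool_pos: [0.5371, 0.019, 0.1957]
tool_rot: [-0.001, 0.597, 0.802, -0.002]
force: [-6.9, -4.8, 4.8]
opening: 0.0178
gripper_force: 8.0
```

>>> play_rows --xyz '[[-0.002,-0.001,0.001],[-0.005,-0.001,0.003],[-0.007,-0.002,0.004],[-0.009,-0.003,0.005],[-0.009,-0.003,0.005]]' --angular '[[0,0,0],[0,0,0],[0,0,0],[0,0,0],[0,0,0]]'

```text
time: 14.9
tool_pos: [0.5364, 0.0189, 0.1962]
tool_rot: [0.0, 0.597, 0.803, -0.0]
force: [-1.7, -5.5, -2.7]
opening: 0.0176
gripper_force: 7.9
```

>>> play_rows --xyz '[[-0.002,-0.001,0],[-0.003,-0.001,0],[-0.003,-0.001,0]]' --angular '[[0,0,0],[0,0,0],[0,0,0]]'

```text
time: 15.2
tool_pos: [0.5363, 0.0189, 0.1964]
tool_rot: [0.0, 0.597, 0.803, -0.0]
force: [0.6, -5.3, -4.1]
opening: 0.0177
gripper_force: 7.9
```

>>> play_rows --xyz '[[0,0,-0.002],[0,0,-0.003],[0,0,-0.003]]' --angular '[[0,0,0],[0,0,0],[0,0,0]]' --grip_force 3

```text
time: 15.5
tool_pos: [0.5364, 0.019, 0.1963]
tool_rot: [0.001, 0.597, 0.803, 0.0]
force: [0.9, -4.7, -1.1]
opening: 0.0176
gripper_force: 3.0
```

>>> play_rows --xyz '[[0,0,0],[0,0,0],[0,0,0],[0,0,0]]' --angular '[[0,0,0],[0,0,0],[0,0,0],[0,0,0]]' --jaw 0.45

```text
time: 15.9
tool_pos: [0.5359, 0.0197, 0.1959]
tool_rot: [-0.0, 0.596, 0.803, 0.0]
force: [-0.4, 0.4, -0.2]
opening: 0.0243
gripper_force: 0.0
```

Forces are zero with the jaw loose, so the catch carries the plate. I open wider and lift away.

>>> play_rows --xyz '[[0,0,0],[0,0,0],[0,0,0],[0,0,0]]' --angular '[[0,0,0],[0,0,0],[0,0,0],[0,0,0]]' --jaw -0.1

```text
time: 16.3
tool_pos: [0.536, 0.0192, 0.1959]
tool_rot: [-0.0, 0.597, 0.803, 0.0]
force: [-0.9, -0.1, 0.3]
opening: 0.0485
gripper_force: 0.0
```

>>> play_rows --xyz '[[0,0,0.05],[0,0,0.1],[0,0,0.2],[0,0,0.35],[0,0,0.5],[0,0,0.7],[0,0,0.9],[0,0,0.9]]' --angular '[[0,0,0],[0,0,0],[0,0,0],[0,0,0],[0,0,0],[0,0,0],[0,0,0],[0,0,0]]'

```text
time: 17.1
tool_pos: [0.5383, 0.0189, 0.384]
tool_rot: [0.006, 0.596, 0.803, 0.003]
force: [0.0, 0.2, 0.3]
opening: 0.0484
gripper_force: 0.0
```

```bash
python3 - <<'E'
from h import *
o=r.get_obs();print(o["tool_pos"],o["force"],o["opening"],o["time"])
a=r.capture("scene").astype(int).sum(2);b=r.capture("side").astype(int).sum(2)
for th in(0,.46):
  H=lambda y:[-.06+.215*np.sin(th)+.015*np.cos(th),y,.05+.215*np.cos(th)-.015*np.sin(th)]
  X=ew([H(-.03),H(-.015),H(0),H(.015),H(.03)])
  for n,i in(("scene",a),("side",b)):
    k=proj(n,X).round().astype(int);print(th,n,k.tolist(),[int(i[v-1:v+2,u-1:u+2].mean()) for u,v in k])
E
```

```text
[0.5383 0.0189 0.384 ] [0.0145 0.2258 0.2591] 0.04837457869054259 17.1
0 scene [[206, 159], [208, 155], [210, 150], [212, 146], [215, 142]] [231, 380, 387, 391, 391]
0 side [[305, 153], [306, 157], [307, 161], [307, 164], [308, 168]] [400, 396, 404, 395, 396]
0.46 scene [[250, 176], [252, 172], [254, 168], [255, 163], [257, 159]] [44, 44, 47, 52, 56]
0.46 side [[266, 164], [266, 168], [267, 172], [267, 176], [267, 179]] [20, 25, 25, 30, 57]
```

The handle's dark sleeve sits at the 0.46 rad place in both views. The forward place is clear and nothing touches the expressor, so I hand the job in.

```bash
python3 -c "
from workcell import r
print(r.job_done())"
```

```text
the job is handed in; nothing more can be done
None
```

The catch is in its working place and the plate rests on it at about 0.46 rad, held open; the job was handed in at about 17 s, and the cup, dropper, tape roll and haemostat were never approached. My first pass at the catch went over the knob without touching it.

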